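# Eject the lens tray from the vanity caddy and trap it with the other finger

## Robot

A 6-joint arm with a two-finger parallel gripper is mounted at the origin on the work surface. World frame = base frame: x ahead of the robot, y to its left, z up, the work surface at z = 0. Lengths are in m, angles in rad, forces in N, time in s.
With the tool pointing down it reaches from about 0.3 to 0.775 m from the base axis. Payload 14.6 kg.
Tool frame: the origin (TCP) lies at the very end of the fingers, on their centre line; the grasp point (between the pads) lies 19 mm behind it (ctrl.grasp_offset is the distance from the TCP to the grasp point, in m); x points along the fingers, y is the direction in which the jaws open and shut, and the axes are right-handed (so a half turn about x gives the same grasp; the last joint's range is limited). The gripper opens to 94 mm and grips with 3 to 60 N. Pads are 16 mm wide; open, the fingers measure 119 mm over their backs; the gripper's body (75 mm by 177 mm) begins 78 mm behind the grasp point.
Start: joints at [-1.233, 0.3, 1.521, -0, 1.321, -0.067], TCP at [0.217, -0.506, 0.205] pointing down, gripper open.
Joint ranges: [-3.03, 3.03], [-0.79, 2.21], [0.23, 2.52], [-1.04, 4.18], [0, 3.07], [-2.55, 2.55]. Speed limits (rad/s): [2.22, 2.22, 2.57, 3.14, 3.14, 3.14].

## Interface

Orientations are given as [roll, pitch, yaw] about the fixed x, y, z axes, in that order (R = Rz(yaw) Ry(pitch) Rx(roll)).
In Python, from station import ctrl gives the robot as it stands. The module is installed in compiled form; this text tells all that it offers.
- The arm moves only by the tool send_rows, never from a script. Its argument "rows" is a list that holds one entry, the list of rows, each a list of 4 numbers: the shift along the world's x, y, z in mm, then the turn about the world's z in rad. A call has 1 to 12 rows; each row shifts and turns the commanded pose from where the row before left it; what a row does not reach is not made up. A row lasts 1/10 s, in which the tool goes at most 50 mm and 8.59 degrees, less where a joint would pass 70% of its speed; a pose out of reach is approached as far as the arm can. A call is refused whole if a number of a shift passes 50 or a number of a turn 0.15, either way. A call with a gripper value outside its range is refused whole. "grip" is the gripper's target within -1 to 1 (shut at 1, half-way at 0, fully open at -1), set as the call begins (left out, the last holds). The fingers move at their own pace and stop on an object; "newtons" is the grip in N (left out, the last holds). Time passes only in rows, so rows that do not move let the fingers close. It gives the time, the measured TCP pose, the force and the opening at its end, in the units of the state.
- ctrl.get_obs(): the state, without advancing time (a new reading comes with each control period).
- ctrl.camera(name): name is "side" or "top" or "wrist"; returns (picture, depth): 420x560x3 uint8, red, green, blue; 420x560 float32, m along the optical axis (not along the pixel's ray), 0 where there is no reading.
- ctrl.camera_params(name): a dict with "vertical_fov" (degrees; the focal length in pixels is half the picture's height over the tangent of half this angle, whatever the lens; pixels are square), "cx", "cy" (the principal point, pixels), "k1" (the pictures are not rectified: a ray, as slopes to the right and down, at radius r is drawn at 1 + k1 r^2 times it, then the intrinsics apply), "cam_to_world" (4x4, takes a point from camera to world coordinates); the wrist camera has in their place "mount" (4x4, takes a point from camera to tool coordinates, whose origin is the TCP and whose axes are the tool frame's). Camera axes: x right, y up, looking along -z (the intrinsics and any distortion apply to the point x, -y, -z); pixel columns grow to the right and rows downward; lengths in m; the calibration is good to about 2 mm. A picture is of the moment at which its call begins: read the wrist's pose just before it. camera_params takes no time and is no camera call.
- ctrl.hand_in(): hands the job in, once; it reports no verdict.
The state is a dict: "time_s": time; "qpos": joint angles; "joint_vel": joint speeds; "tau": joint torques, N m; "ee_pos": TCP position; "eef_rot": TCP orientation; "force": force on the tool from outside, world axes, zero at the start; "moment": the same for the moment, N m; "grip_width": finger opening in m.
Only numpy, scipy, OpenCV 4.12 (cv2) and the standard library are available. Lean on these libraries where they do the work, as an engineer would, in place of code of your own. Each camera call takes 0.05 s, during which the arm holds its last target.

## Task

Eject the peach lens tray from the white caddy: press the teal key all the way down with one fingertip while the other finger waits just ahead of the tray, so that the tray springs at least a centimetre out and is stopped gently against that finger before it slides off the caddy. Do not pinch or lift the tray, and leave everything else on the vanity alone. Finish while holding: one finger keeps the key down and the other keeps the tray trapped.

Things in the scene. Friction and masses are not known exactly. Their poses are not given: they have to be found in the camera images.
- caddy: White two-level caddy, fixed. Origin: table height, on the tray's line of travel; z up. It ejects the tray along its own -x; at the rear (x +46 to +126 mm) a clear bin rises to 93 mm above the table. Flat deck 30 mm above the table, x from -68 mm (open front edge) to the rear, y -85 to +45 mm. Rails at y +-33.5 mm, 6 mm above the deck, guide the tray.
- tray: Peach lens tray with two round wells, loose, 70 g, 56 (x) x 60 (y) x 24 mm high, on the deck between the rails, axes along the caddy's. Origin: centre of its underside. Latched, it is at x +15, y 0, z 30 mm in the caddy's frame, its flat front face (towards the caddy's -x) at x -13 mm. It should be stopped 10 to 45 mm out.
- latch (a point): Top centre of the steel latch tongue, 5 mm thick, standing 5 mm above the deck just ahead of the tray; it goes down with the key. Once it is down, a damped spring pusher behind the tray (2.2 N at first, 1.4 N after its 100 mm stroke) drives the tray to the caddy's -x at under 0.1 m/s; unless stopped, the tray drops off the front edge within 2 s.
- key_top (a point): Top centre of the teal ejector key, a 30 x 30 mm square cap beside the tray's path, at x -48, y -62 mm in the caddy's frame when up; top 16 mm above the deck, 46 mm above the table (the tray's top: 54 mm). The centre line of the tray's path passes 62 mm from the key's centre, towards the caddy's +y.
- eject_key (a joint): How far the key is pressed, m: 0 up, 0.008 fully down (top then 8 mm above the deck, higher than the rails, lower than the tray's top). Spring: 1.5 N to start, 5 N at the bottom, plus up to 3 N of latch friction. The tray is freed at about 0.005. The key rises when let go.
- perfume: Bystander: amber glass bottle with metal cap, 46 x 30 x 102 mm, loose. Origin: centre of its underside.
- cream_jar: Bystander: white ceramic jar with steel lid, 56 mm across, 50 mm high, loose. Origin: centre of its underside.
- tumbler: Bystander: blue ceramic tumbler, 68 mm across, 95 mm high, loose. Origin: centre of its underside.
- dish: Bystander: flat white ceramic dish, 110 mm across, 20 mm high, loose. Origin: centre of its underside.
- tweezer: Bystander: steel tweezer lying flat, 91 x 14 x 6 mm, loose. Origin: its middle, on the table.
- comb: Bystander: dark wooden comb lying flat, 130 x 33 x 6 mm, loose. Origin: its middle, on the table.
- light_switch (a joint): Bystander: toggle lever of the downlight on a white block right of the caddy, beyond the dish, rad; 0 as left, not to be moved.
Things that resemble listed ones, but are neither listed nor needed, are in the scene too. There is more than one size of the caddy; the job needs the larger.

How it is judged:
By the outcome, as a careful person would: the job done as asked, in the order asked, and still so for the second after the job is handed in, while the arm keeps its last pose, push and grip.
It also fails if it takes over 48 s, if anything falls off the work surface, if the arm or the gripper's body presses on something with over 40 N, if the wrist force passes 120 N, or if a joint passes its speed limit or range.

## Working session

There is one attempt and no reset: what is moved stays moved. The work goes in short steps, Python scripts to look and compute and a tool call to move; the robot and the scene stay as the last step left them, time stands still between calls to the robot, and variables do not carry over. Pictures are saved under pics/ and viewed, and the job is handed in when it is done.

Besides the shell and the picture viewer there is one more tool, called after "Request:" as name(argument=value, ...), one argument or row to a line, values as JSON. send_rows: Moves the arm, as the interface text tells. Its arguments: {"type":"object","properties":{"rows":{"type":"array"},"grip":{"type":"number"},"newtons":{"type":"number"}},"required":["rows"]}

```bash
mkdir -p pics
cat > h.py <<'E'
import numpy as np,cv2
from station import ctrl
from scipy.spatial.transform import Rotation as R
def params(n):
    p=ctrl.camera_params(n); f=210/np.tan(np.radians(p['vertical_fov'])/2)
    return p,f
def pose(n,p,obs=None):
    if 'cam_to_world' in p: return np.array(p['cam_to_world'])
    T=np.eye(4);T[:3,:3]=R.from_euler('xyz',obs['eef_rot']).as_matrix() if len(obs['eef_rot'])==3 else R.from_quat(obs['eef_rot']).as_matrix()
    T[:3,3]=obs['ee_pos'];return T@np.array(p['mount'])
def ray(n,uv,obs=None):
    p,f=params(n);K=np.array([[f,0,p['cx']],[0,f,p['cy']],[0,0,1]])
    s=cv2.undistortPoints(np.array(uv,float).reshape(-1,1,2),K,np.array([p['k1'],0,0,0.])).reshape(-1,2)
    T=pose(n,p,obs);d=np.c_[s[:,0],-s[:,1],-np.ones(len(s))]
    return T[:3,3],d@T[:3,:3].T,
def onz(n,uv,z,obs=None):
    o,d=ray(n,uv,obs);t=(z-o[2])/d[:,2];return o+t[:,None]*d
def depthpt(n,uv,dep,obs=None):
    o,d=ray(n,uv,obs);return o+d*np.array([dep[int(v),int(u)] for u,v in uv])[:,None]
E
python3 - <<'E'
from h import *
o=ctrl.get_obs();print(o)
for n in ['side','top','wrist']:
    im,d=ctrl.camera(n);cv2.imwrite(f'pics/{n}0.png',im[:,:,::-1]);np.save(f'{n}0.npy',d);np.save(f'{n}0i.npy',im)
    print(ctrl.camera_params(n))
E
```

```text
{'time_s': 0.0, 'qpos': array([-1.23258830e+00,  3.00428476e-01,  1.52158123e+00,  1.17412665e-05,
        1.32068413e+00, -6.65731625e-02]), 'joint_vel': array([-5.41024134e-04,  9.34663948e-04,  9.23713953e-05, -9.51545910e-05,
       -9.78096376e-04,  9.29814139e-04]), 'tau': array([-1.61739157e-03, -5.31820428e+01, -3.52734804e+01,  7.07103079e-02,
        2.42884067e-02, -1.09568807e-04]), 'ee_pos': array([ 0.2165276 , -0.50530388,  0.20490964]), 'eef_rot': array([-1.64769686,  1.56969509,  1.89867407]), 'force': array([ 0.57493299, -0.97741328, -0.33936914]), 'moment': array([ 0.04168614, -0.01131105,  0.01316114]), 'grip_width': 0.09422209314239223}
{'vertical_fov': 43.791795720910365, 'cx': 271.8241539128163, 'cy': 209.2107169486704, 'k1': -0.15100528023703258, 'cam_to_world': array([[-0.99989734,  0.00709169, -0.01245077,  0.54512654],
       [-0.01406037, -0.653003  ,  0.75722479,  1.03019304],
       [-0.00276039,  0.75732211,  0.65303568,  0.93977014],
       [ 0.        ,  0.        ,  0.        ,  1.        ]])}
{'vertical_fov': 54.75650148262902, 'cx': 285.68801910002077, 'cy': 215.23024254769481, 'k1': 0.0016878334117630305, 'cam_to_world': array([[ 0.02133924,  0.99904871, -0.03803039,  0.53461988],
       [-0.99957878,  0.02057129, -0.02047148,  0.01380579],
       [-0.01966967,  0.03845122,  0.99906687,  1.17536271],
       [ 0.        ,  0.        ,  0.        ,  1.        ]])}
{'vertical_fov': 68.70004927956305, 'cx': 276.71736907576695, 'cy': 213.8876251101959, 'k1': -0.026060186964100923, 'mount': array([[ 2.40090187e-05,  2.87449791e-01, -9.57795707e-01,
        -1.79419782e-01],
       [ 9.99999920e-01,  3.75885489e-04,  1.37876189e-04,
         6.30921166e-05],
       [ 3.99653989e-04, -9.57795634e-01, -2.87449759e-01,
        -8.47215962e-02],
       [ 0.00000000e+00,  0.00000000e+00,  0.00000000e+00,
         1.00000000e+00]])}
```

View pics/top0.png

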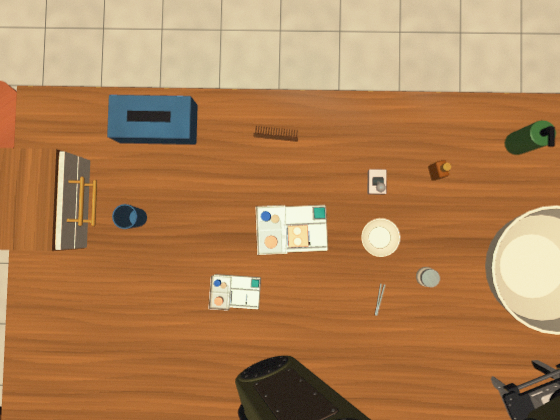

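View pics/side0.png

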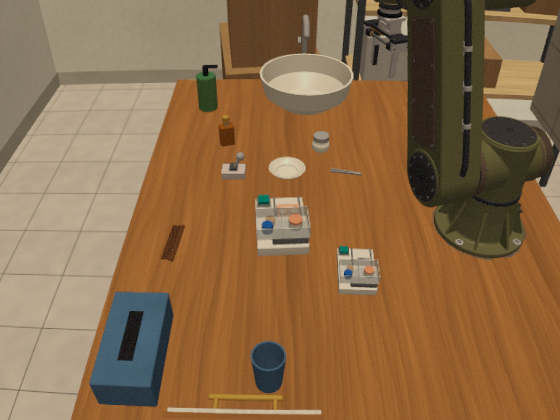

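View pics/wrist0.png

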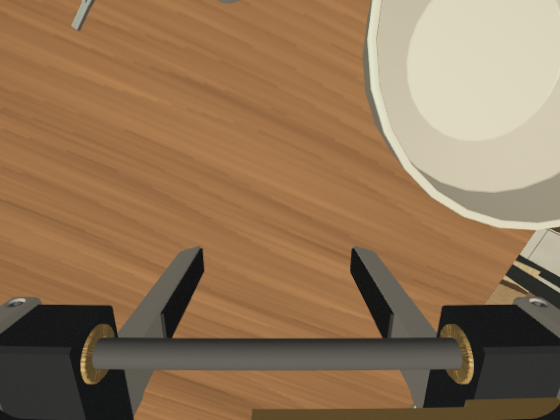

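The top view shows two caddies. The larger is around (292,230), with a teal key at (320,213) and a peach tray at (298,236). The smaller look-alike is around (235,293), with its key at (255,283). Both have their bins on the left, so they eject to the right (world -y). I'll use the larger one and crop in to check.

Run:
```python
from h import *
im=np.load('top0i.npy');d=np.load('top0.npy')
c=im[190:320,200:420,::-1];cv2.imwrite('pics/crop.png',cv2.resize(c,None,fx=3.6,fy=3.6,interpolation=cv2.INTER_CUBIC))
im2=np.load('side0i.npy');c=im2[180:310,220:400,::-1];cv2.imwrite('pics/crops.png',cv2.resize(c,None,fx=4,fy=4,interpolation=cv2.INTER_CUBIC))
hsv=cv2.cvtColor(im,cv2.COLOR_RGB2HSV)
m=cv2.inRange(hsv,(80,120,60),(95,255,255));n,l,s,ce=cv2.connectedComponentsWithStats(m)
for i in range(1,n):
  if s[i,4]>20: print('teal',s[i],ce[i],onz('top',[ce[i]],.046), d[int(ce[i][1]),int(ce[i][0])])
m=cv2.inRange(hsv,(10,50,180),(22,140,255));m[:, :200]=0;m[:,350:]=0;n,l,s,ce=cv2.connectedComponentsWithStats(m)
for i in range(1,n):
  if s[i,4]>50: print('peach',s[i],ce[i],onz('top',[ce[i]],.054))
```

```text
teal [314 208  11  10 103] [319.14563107 212.45631068] [[ 0.58725405 -0.05602683  0.046     ]] 1.127078
teal [252 280   7   7  48] [254.9375 282.9375] [[0.38794994 0.1182305  0.046     ]] 1.1350013
peach [  200     0   150    90 12538] [273.60001595  44.23464667] [[1.05810029 0.08108202 0.054     ]]
peach [340   0  10  31 281] [344.96085409  15.08540925] [[ 1.14382916 -0.11786681  0.054     ]]
peach [271 215   8   8  54] [274.68518519 218.40740741] [[0.56787769 0.06705668 0.054     ]]
peach [288 224  21  24 313] [298.85942492 235.18210863] [[ 0.52294096 -0.0007577   0.054     ]]
peach [264 235  14  14 146] [270.5       241.5890411] [[0.50357452 0.07719151 0.054     ]]
peach [214 296  10  10  70] [217.97142857 300.95714286] [[0.33723349 0.21824313 0.054     ]]
```

View pics/crop.png

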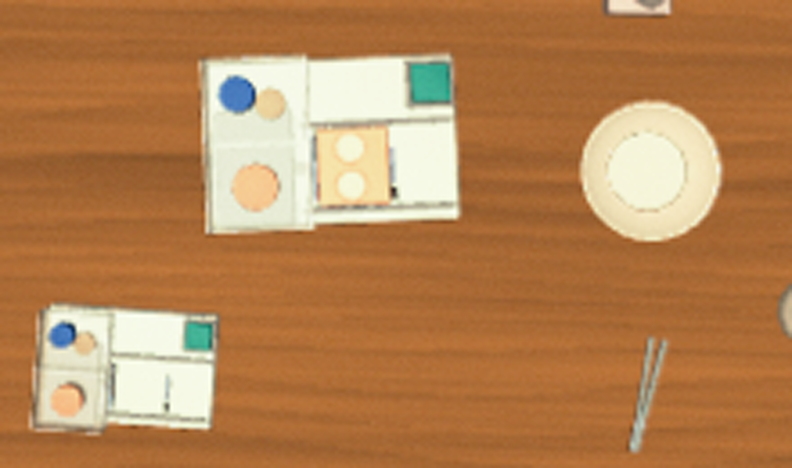

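View pics/crops.png

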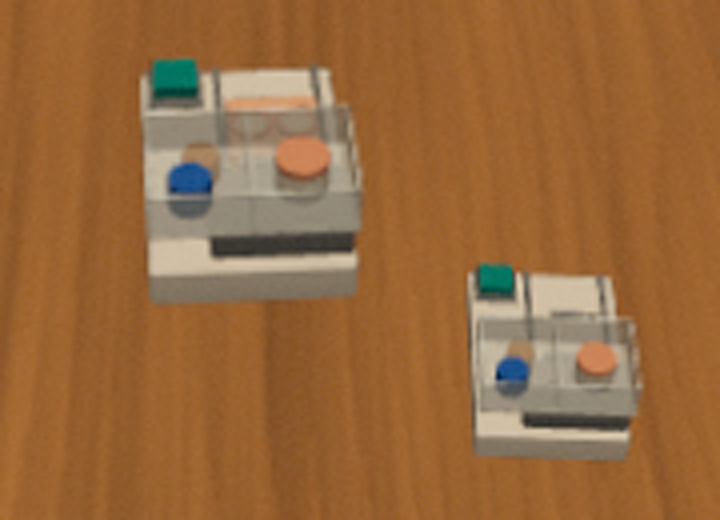

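The crop confirms that the larger caddy holds the peach tray and the smaller one has none. Next I'll work out the caddy pose and the turn needed.

```bash
cat >> h.py <<'E'
def fit(key,tray,tx=15):
    a=np.array([-48,-62.])/1e3;b=np.array([tx/1e3,0]);k=np.array(key)[:2];t=np.array(tray)[:2]
    v=a-b;w=k-t;yaw=np.arctan2(w[1],w[0])-np.arctan2(v[1],v[0])
    c,s=np.cos(yaw),np.sin(yaw);M=np.array([[c,-s],[s,c]])
    o=(k+t)/2-M@((a+b)/2);return o,yaw,M,np.hypot(*w)/np.hypot(*v)
def tooly(o): return R.from_euler('xyz',o['eef_rot']).as_matrix()
E
python3 - <<'E'
from h import *
o=ctrl.get_obs();T=tooly(o);print(T.round(3))
org,yaw,M,s=fit([.58725,-.05603],[.52294,-.00076]);print(org,np.degrees(yaw)%360,s)
cy=M[:,1];print('caddy y in world',cy)
g=org+M@np.array([-.048,-.031]);print('TCP target',g,'delta mm',(g-o['ee_pos'][:2])*1e3)
ty=T[:2,1]
a=np.arctan2(cy[1],cy[0])-np.arctan2(ty[1],ty[0]);print('turn',[(a+k*np.pi+np.pi)%(2*np.pi)-np.pi for k in (0,1)],'tool z',T[:,2])
E
```

```text
[[-0.     0.394 -0.919]
 [ 0.001 -0.919 -0.394]
 [-1.    -0.001 -0.   ]]
[ 0.52282749 -0.0145365 ] 94.78157527728557 0.9593390280772855
caddy y in world [-0.99651972 -0.08335739]
TCP target [ 0.55772076 -0.05978537] delta mm [341.18747609 445.5757569 ]
turn [np.float64(-1.8921536103279475), np.float64(1.2494390432618454)] tool z [-9.19176662e-01 -3.93845479e-01 -4.55154583e-05]
```

Request:
send_rows(
  rows=[
    [[14.2,18.6,0,0.052],[14.2,18.6,0,0.052],[14.2,18.6,0,0.052],[14.2,18.6,0,0.052],[14.2,18.6,0,0.052],[14.2,18.6,0,0.052],[14.2,18.6,0,0.052],[14.2,18.6,0,0.052],[14.2,18.6,0,0.052],[14.2,18.6,0,0.052],[14.2,18.6,0,0.052],[14.2,18.6,0,0.052]],
  ],
  grip=-0.05,
)

```text
time_s: 1.35
ee_pos: [0.3874, -0.2815, 0.2053]
eef_rot: [-1.689, 1.571, 2.483]
force: [0.4, -0.6, -0.3]
grip_width: 0.0497
```

Request:
send_rows(
  rows=[
    [[14.2,18.6,0,0.052],[14.2,18.6,0,0.052],[14.2,18.6,0,0.052],[14.2,18.6,0,0.052],[14.2,18.6,0,0.052],[14.2,18.6,0,0.052],[14.2,18.6,0,0.052],[14.2,18.6,0,0.052],[14.2,18.6,0,0.052],[14.2,18.6,0,0.052],[14.2,18.6,0,0.052],[14.2,18.6,0,0.052]],
  ],
)

```text
time_s: 2.55
ee_pos: [0.5578, -0.0583, 0.2052]
eef_rot: [-1.754, 1.57, 3.042]
force: [0.9, 0.1, -0.4]
grip_width: 0.0492
```

Request:
send_rows(
  rows=[
    [[0,0,0,0],[0,0,0,0],[0,0,0,0]],
  ],
)

```text
time_s: 2.85
ee_pos: [0.557, -0.0598, 0.2054]
eef_rot: [-1.252, 1.57, -2.742]
force: [0.9, 0.5, 0.4]
grip_width: 0.0494
```

Run:
```python
from h import *
o=ctrl.get_obs();np.save('o1.npy',o,allow_pickle=True)
im,d=ctrl.camera('wrist');np.save('w1.npy',im);np.save('w1d.npy',d);cv2.imwrite('pics/w1.png',im[:,:,::-1])
print(o['ee_pos'],tooly(o).round(3),o['grip_width'],o['force'],o['time_s'])
```

```text
[ 0.55695543 -0.05979712  0.20538656] [[-0.     0.997  0.081]
 [-0.     0.081 -0.997]
 [-1.    -0.     0.   ]] 0.04944158021377096 [0.94009888 0.49754631 0.4340399 ] 2.85
```

View pics/w1.png

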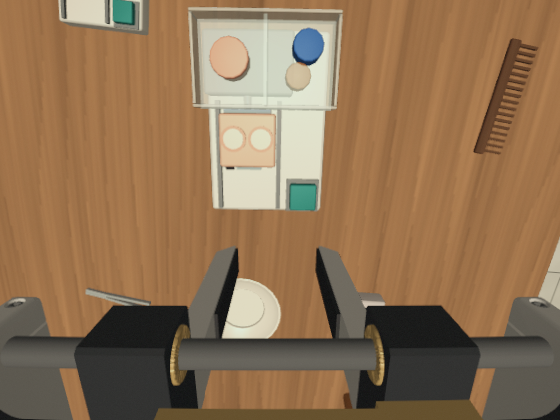

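The wrist view shows the caddy square ahead: the key at about (303,197), the tray at about (247,140), and the fingertips at (237,250) and (317,250). I'll fit the caddy pose from this.

```bash
python3 - <<'E'
from h import *
o=np.load('o1.npy',allow_pickle=True).item();im=np.load('w1.npy');d=np.load('w1d.npy')
hsv=cv2.cvtColor(im,cv2.COLOR_RGB2HSV)
def rect(m,box):
    mm=np.zeros_like(m);x0,y0,x1,y1=box;mm[y0:y1,x0:x1]=m[y0:y1,x0:x1]
    c=max(cv2.findContours(mm,0,2)[0],key=cv2.contourArea);return c
k=rect(cv2.inRange(hsv,(75,100,90),(95,255,255)),(280,175,330,220))
t=rect(cv2.inRange(hsv,(8,60,150),(22,160,255)),(212,108,282,172))
for n,c,z in(('key',k,.046),('tray',t,.054)):
    r=cv2.minAreaRect(c);b=cv2.boxPoints(r);P=onz('wrist',b,z,o);print(n,r,b.round(1).tolist());print(P[:,:2].round(4).tolist(),P.mean(0).round(4),[np.hypot(*(P[i]-P[(i+1)%4])[:2]).round(4) for i in range(4)])
    e=P[1]-P[0];print('edge deg',np.degrees(np.arctan2(e[1],e[0]))%90, 'depthcheck',depthpt('wrist',[r[0]],d,o))
    if n=='key':K=P.mean(0)
    else:Tt=P.mean(0)
print(fit(K,Tt))
E
python3 - <<'E'
import cv2
im=cv2.imread('pics/w1.png')[90:225,195:335];cv2.imwrite('pics/w1c.png',cv2.resize(im,None,fx=4.3,fy=4.3,interpolation=2))
E
```

```text
key ((302.5, 197.0), (24.0, 25.0), 90.0) [[290.0, 185.0], [315.0, 185.0], [315.0, 209.0], [290.0, 209.0]]
[[0.5709, -0.0422], [0.5988, -0.04], [0.602, -0.0677], [0.5735, -0.07]] [ 0.5863 -0.055   0.046 ] [np.float64(0.028), np.float64(0.0279), np.float64(0.0286), np.float64(0.0279)]
edge deg 4.635905095745533 depthcheck [[ 0.58620344 -0.05466005  0.04668843]]
tray ((246.5, 139.5), (53.0, 57.0), 90.0) [[218.0, 113.0], [275.0, 113.0], [275.0, 166.0], [218.0, 166.0]]
[[0.4898, 0.0283], [0.5482, 0.0329], [0.5524, -0.0213], [0.4913, -0.0262]] [0.5204 0.0034 0.054 ] [np.float64(0.0585), np.float64(0.0543), np.float64(0.0613), np.float64(0.0545)]
edge deg 4.501326184022251 depthcheck [[0.52034189 0.00394615 0.05293025]]
(array([ 0.52131943, -0.01142589]), np.float64(1.6387899991658696), array([[-0.06794129, -0.99768932],
       [ 0.99768932, -0.06794129]]), np.float64(0.9957067083787797))
```

View pics/w1c.png

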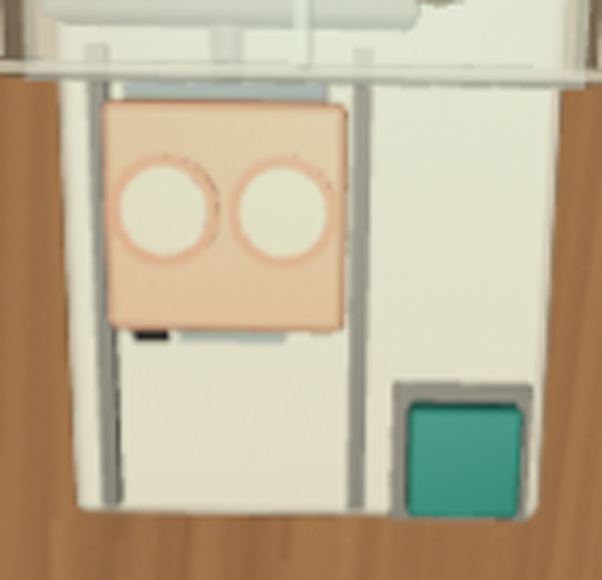

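Request:
send_rows(
  rows=[
    [[-1.5,2.7,-10,0],[0,0,-15,0],[0,0,-15,0],[0,0,-15,0],[0,0,-15,0],[0,0,-15,0],[0,0,-15,0],[0,0,-15,0],[0,0,-15,0],[0,0,-10,0],[0,0,0,0],[0,0,0,0]],
  ],
)

```text
time_s: 4.1
ee_pos: [0.556, -0.0566, 0.0657]
eef_rot: [1.259, 1.571, -0.23]
force: [0.3, 0.1, 0.9]
grip_width: 0.0497
```

Run:
```python
from h import *
o=ctrl.get_obs();np.save('o2.npy',o,allow_pickle=True)
im,d=ctrl.camera('wrist');np.save('w2.npy',im);np.save('w2d.npy',d);cv2.imwrite('pics/w2.png',im[:,:,::-1])
im,d=ctrl.camera('side');c=im[150:280,200:380,::-1];cv2.imwrite('pics/s2.png',cv2.resize(c,None,fx=4,fy=4,interpolation=2))
print(o['ee_pos'],tooly(o).round(3)[:,1],o['grip_width'],o['force'],o['time_s'])
```

```text
[ 0.55595646 -0.0565681   0.06570812] [0.997 0.082 0.   ] 0.04967664490214164 [0.27104395 0.11035188 0.86731834] 4.1
```

View pics/w2.png

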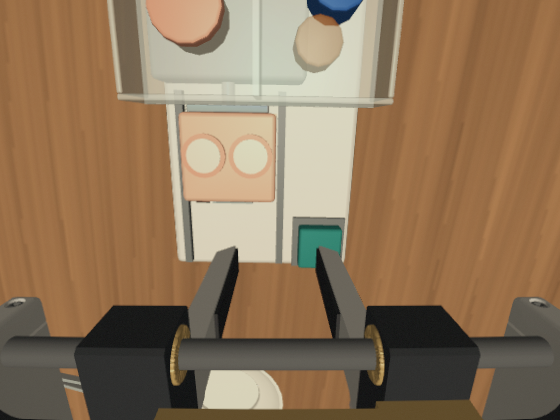

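View pics/s2.png

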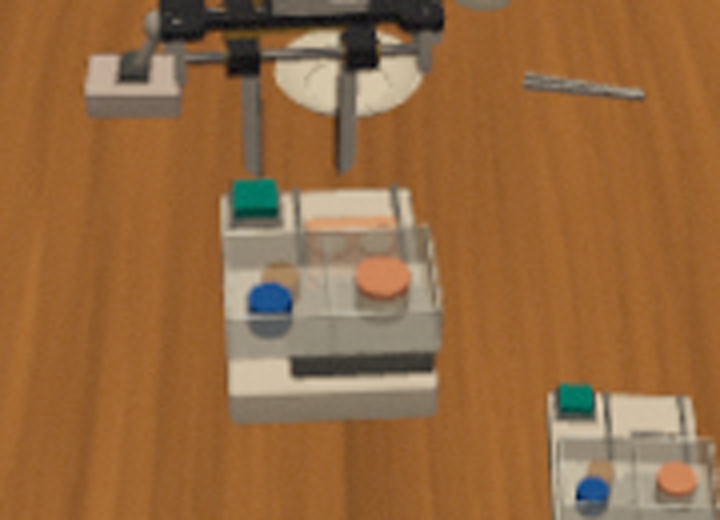

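Run:
```python
from h import *
o=np.load('o2.npy',allow_pickle=True).item();im=np.load('w2.npy');d=np.load('w2d.npy')
hsv=cv2.cvtColor(im,cv2.COLOR_RGB2HSV)
m=cv2.inRange(hsv,(75,100,80),(95,255,255));m[:200]=0
ys,xs=np.nonzero(m);print(xs.min(),xs.max(),ys.min(),ys.max())
x0,x1,y0=np.percentile(xs,1),np.percentile(xs,99),np.percentile(ys,1)
P=onz('wrist',[[x0,230],[x1+1,230],[(x0+x1)/2,226]],.046,o)
T=tooly(o)
for p in P: print('key edge tool',(T.T@(p-o['ee_pos'])*1e3).round(1))
for uv in [(229,252),(235,252),(318,252),(324,252),(330,254),(222,254),(236,249),(317,249),(337,249),(327,249)]:
    p=depthpt('wrist',[uv],d,o)[0];print(uv,'tool',(T.T@(p-o['ee_pos'])*1e3).round(1))
c=im[200:290,190:370,::-1];cv2.imwrite('pics/w2c.png',cv2.resize(c,None,fx=4.4,fy=4.4,interpolation=2))
```

```text
298 341 228 267
key edge tool [ 19.7  15.8 -12.9]
key edge tool [ 19.7  44.9 -12.9]
key edge tool [ 19.7  29.8 -15.8]
(229, 252) tool [ -9.6 -28.   -9.4]
(235, 252) tool [ -7.3 -24.7  -8.3]
(318, 252) tool [-7.7 25.7 -8.6]
(324, 252) tool [-10.5  28.9  -9.8]
(330, 254) tool [-14.   31.9 -10. ]
(222, 254) tool [-14.1 -31.4 -10.1]
(236, 249) tool [ -2.4 -24.7  -8.2]
(317, 249) tool [-2.7 25.7 -8.4]
(337, 249) tool [19.4 42.8  1.1]
(327, 249) tool [ -7.   31.2 -10.2]
```

View pics/w2c.png

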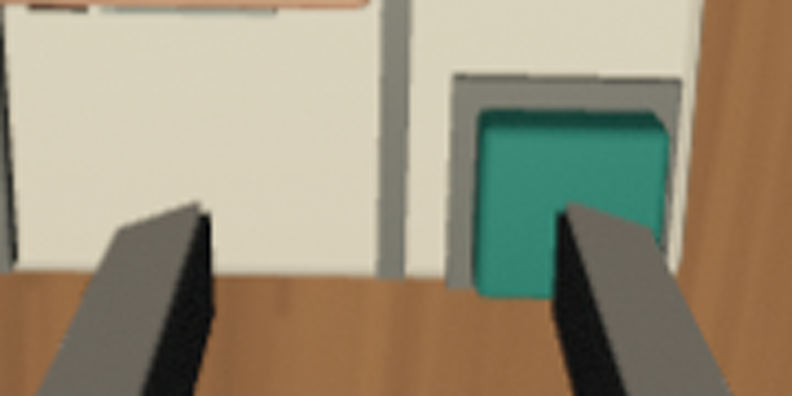

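Request:
send_rows(
  rows=[
    [[2,0,-6,0],[0,0,-6,0],[0,0,-5,0],[0,0,0,0],[0,0,0,0]],
  ],
)

```text
time_s: 4.7
ee_pos: [0.5579, -0.0564, 0.0483]
eef_rot: [-1.781, 1.57, 3.013]
force: [-0.3, -0.4, -0.7]
grip_width: 0.0491
```

Request:
send_rows(
  rows=[
    [[0,0,-2,0],[0,0,-2,0],[0,0,-1,0],[0,0,0,0],[0,0,0,0]],
  ],
)

```text
time_s: 5.2
ee_pos: [0.5581, -0.0565, 0.0436]
eef_rot: [1.348, 1.57, -0.141]
force: [1.7, -0.5, 2.0]
grip_width: 0.0497
```

Contact with the key shows as about 2 N, at the expected height. Now I'll press it fully.

Request:
send_rows(
  rows=[
    [[0,0,-1.5,0],[0,0,-1.5,0],[0,0,-1.5,0],[0,0,-1.5,0],[0,0,0,0],[0,0,0,0],[0,0,0,0],[0,0,0,0],[0,0,0,0],[0,0,0,0]],
  ],
)

```text
time_s: 6.2
ee_pos: [0.5582, -0.0565, 0.038]
eef_rot: [1.219, 1.57, -0.27]
force: [-1.7, -0.4, 10.5]
grip_width: 0.0493
```

Run:
```python
from h import *
o=ctrl.get_obs();np.save('o3.npy',o,allow_pickle=True)
im,d=ctrl.camera('wrist');np.save('w3.npy',im);np.save('w3d.npy',d);cv2.imwrite('pics/w3.png',im[:,:,::-1])
print(o['ee_pos'],o['grip_width'],o['force'],o['time_s'])
```

```text
[ 0.55820072 -0.05651719  0.03804998] 0.049310353277811775 [-1.68664079 -0.41750645 10.46760573] 6.2
```

View pics/w3.png

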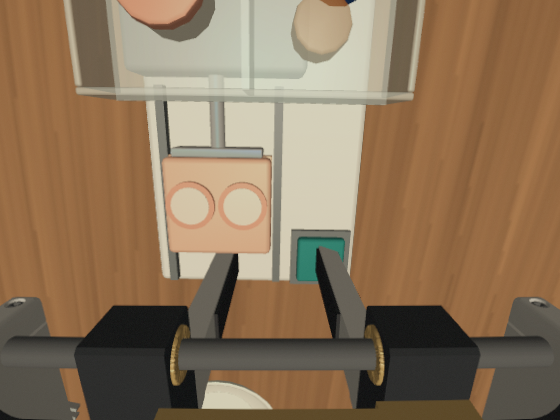

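The tray is out and resting against the left fingertip, with its front edge at row 252 near (235,252). To make sure the key is bottomed, I'll press 1 mm more and watch the force.

Request:
send_rows(
  rows=[
    [[0,0,-0.5,0],[0,0,-0.5,0],[0,0,0,0],[0,0,0,0],[0,0,0,0],[0,0,0,0]],
  ],
)

```text
time_s: 6.85
ee_pos: [0.5584, -0.0565, 0.0378]
eef_rot: [1.212, 1.569, -0.277]
force: [-7.3, 0.9, 19.1]
grip_width: 0.0492
```

Run:
```python
from h import *
o=ctrl.get_obs()
im,d=ctrl.camera('wrist');cv2.imwrite('pics/w4.png',im[:,:,::-1])
t,td=ctrl.camera('top');cv2.imwrite('pics/t4.png',t[:,:,::-1])
s,_=ctrl.camera('side');cv2.imwrite('pics/s4.png',s[:,:,::-1])
hsv=cv2.cvtColor(im,cv2.COLOR_RGB2HSV)
m=cv2.inRange(hsv,(8,60,150),(22,160,255));m[:130]=0;m[270:]=0;m[:,:150]=0;m[:,290:]=0
c=max(cv2.findContours(m,0,2)[0],key=cv2.contourArea);r=cv2.minAreaRect(c)
P=onz('wrist',cv2.boxPoints(r),.054,o)
org=np.array([.52132,-.01143]);M=np.array([[-.06794,-.99769],[.99769,-.06794]])
print(r,'caddy mm',((P[:,:2]-org)@M*1e3).round(1).tolist())
T=tooly(o)
for uv in [(310,245),(320,243),(318,270)]:print('key?',im[uv[1],uv[0]],depthpt('wrist',[uv],d,o))
print(o['ee_pos'],o['grip_width'],o['force'],o['time_s'],((o['ee_pos'][:2]-org)@M*1e3))
```

```text
((216.0, 204.0), (98.0, 110.0), 90.0) caddy mm [[19.2, 27.4], [19.9, -30.6], [-35.9, -31.1], [-36.9, 32.6]]
key? [ 52 131 112] [[ 0.57894586 -0.04462153  0.03845893]]
key? [ 52 131 113] [[ 0.58517847 -0.04308396  0.03767158]]
key? [20 18 18] [[ 0.58346282 -0.05468024  0.05205156]]
[ 0.55835278 -0.05654115  0.0378253 ] 0.04917587880358961 [-7.34588989  0.912017   19.10455143] 6.85 [-47.52295132 -33.88238131]
```

View pics/w4.png

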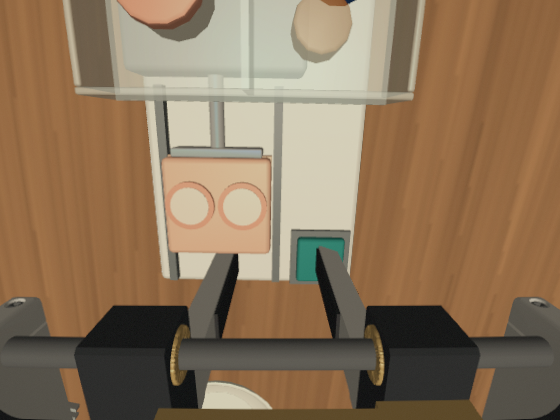

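View pics/s4.png

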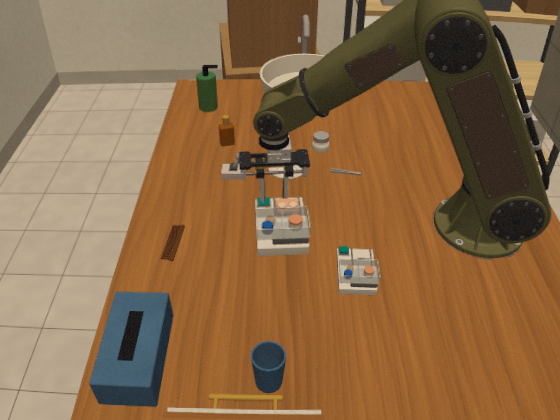

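```bash
python3 -c "
from station import ctrl
print(ctrl.get_obs()['force'],ctrl.hand_in())"
```

```text
the job is handed in; nothing more can be done
[-6.00709522  1.00848091 18.27948861] None
```

I ejected the tray on the larger caddy and handed the job in holding: one finger keeps the teal key down, and the other blocks the tray. I straddled the key and the tray's path with the jaws about 49 mm apart and pressed straight down, so the second finger was in place before the tray was freed. The job took about 7 s of the 48 s allowed.

**Last checks:**
- **Key:** it looks fully down. The fingertip is at 37.8 mm, where a fully pressed key should be at 38 mm. The force rose from 10 N to 19 N over the last 0.2 mm, as it would against a hard stop.
- **Tray:** its front face is at about x -36 to -37 mm in the caddy's frame, so it is roughly 24 mm out. It sat in the same place in two wrist pictures 0.65 s apart, between the rails and against the finger.
- **Everything else:** nothing else had visibly moved in the final side picture. I did not measure each item, and the gripper hid part of the light switch and dish in that view.

**What disagreed:** the first caddy estimate from the top camera had the key-to-tray distance about 4% short. I used the closer wrist-camera fit instead, which was 0.4% off. About 6 N of sideways force remained on the tool at hand-in, probably friction on the key.

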